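# Put the stacked lids back on the pantry canisters

## Task

Take the stack of nested wooden lids apart from the top down and put each lid, one after another from the smallest to the largest, on the open steel canister of its own size, so that it lies level and centred and covers the mouth completely. Lift each lid straight out of the one below, set it down without dropping it, leave the canisters standing where they are, and do not disturb the can or the mug.

Things in the scene. Friction and masses are not known exactly. Their poses are not given: they have to be found in the camera images.
- lid40: The smallest wooden lid: a round turned-wood disc 40 mm in diameter and 28 mm high, straight-sided, flat underneath, with a round dish 32 mm wide and 5 mm deep in its top (rim 4 mm wide). About 30 g. At the start its bottom 5 mm sit in the dish of the 50 mm lid, its underside 69 mm above the worktop. Origin: centre of its underside, z up through the lid.
- lid50: The second smallest wooden lid: a round turned-wood disc 50 mm in diameter and 28 mm high, straight-sided, flat underneath, with a round dish 42 mm wide and 5 mm deep in its top (rim 4 mm wide). About 42 g. At the start its bottom 5 mm sit in the dish of the 60 mm lid, its underside 46 mm above the worktop. Origin: centre of its underside, z up through the lid.
- lid60: The second largest wooden lid: a round turned-wood disc 60 mm in diameter and 28 mm high, straight-sided, flat underneath, with a round dish 52 mm wide and 5 mm deep in its top (rim 4 mm wide). About 58 g. At the start its bottom 5 mm sit in the dish of the 70 mm lid, its underside 23 mm above the worktop. Origin: centre of its underside, z up through the lid.
- lid70: The largest wooden lid: a round turned-wood disc 70 mm in diameter and 28 mm high, straight-sided, flat underneath, with a round dish 62 mm wide and 5 mm deep in its top (rim 4 mm wide). About 75 g. It lies on the worktop, at the bottom of the stack. Origin: centre of its underside, z up through the lid.
- canister40: The smallest canister: a plain round steel canister, open at the top, for the 40 mm lid. Body 40 mm in diameter, 70 mm high in all; the top 26 mm is a narrower neck, 32 mm outside and 24 mm inside. It stands loose on the worktop (z = 0), about 0.28 kg. The 40 mm lid rests flat on its rim, 70 mm above the origin, overhanging the neck by 4 mm all round. Origin: centre of its underside, z up.
- canister50: The second smallest canister: a plain round steel canister, open at the top, for the 50 mm lid. Body 50 mm in diameter, 80 mm high in all; the top 26 mm is a narrower neck, 42 mm outside and 34 mm inside. It stands loose on the worktop (z = 0), about 0.36 kg. The 50 mm lid rests flat on its rim, 80 mm above the origin, overhanging the neck by 4 mm all round. Origin: centre of its underside, z up.
- canister60: The second largest canister: a plain round steel canister, open at the top, for the 60 mm lid. Body 60 mm in diameter, 90 mm high in all; the top 26 mm is a narrower neck, 52 mm outside and 44 mm inside. It stands loose on the worktop (z = 0), about 0.45 kg. The 60 mm lid rests flat on its rim, 90 mm above the origin, overhanging the neck by 4 mm all round. Origin: centre of its underside, z up.
- canister70: The largest canister: a plain round steel canister, open at the top, for the 70 mm lid. Body 70 mm in diameter, 100 mm high in all; the top 26 mm is a narrower neck, 62 mm outside and 54 mm inside. It stands loose on the worktop (z = 0), about 0.55 kg. The 70 mm lid rests flat on its rim, 100 mm above the origin, overhanging the neck by 4 mm all round. Origin: centre of its underside, z up.
- can: Bystander: closed food can with a paper label, 70 mm in diameter, 100 mm high, standing at the robot's left. Origin: centre of its underside.
- mug: Bystander: blue mug, 80 mm in diameter, 90 mm high, standing at the robot's right. Origin: centre of its underside.
Things that resemble listed ones, but are neither listed nor needed, are in the scene too. Leave any blue or red look-alike of the lid50 alone. Leave any green look-alike of the lid40 alone.

How it is judged:
On the way, in this order (a step that is already met when the one before it is completed fails the run):
1. the smallest lid (40 mm) lies level on its own canister, let go (horizontal distance between lid40 and canister40 below 0.009 m and z of lid40 in the frame of canister40 between 0.066 and 0.074 m and angle between lid40's own z axis and vertical below 0.07 rad and contact force between the fingers and lid40 below 0.3 N and linear speed of lid40 below 0.03 m/s), for 0.2 s.
2. the second smallest lid (50 mm) lies level on its own canister, let go (horizontal distance between lid50 and canister50 below 0.009 m and z of lid50 in the frame of canister50 between 0.076 and 0.084 m and angle between lid50's own z axis and vertical below 0.07 rad and contact force between the fingers and lid50 below 0.3 N and linear speed of lid50 below 0.03 m/s), for 0.2 s.
3. the second largest lid (60 mm) lies level on its own canister, let go (horizontal distance between lid60 and canister60 below 0.009 m and z of lid60 in the frame of canister60 between 0.086 and 0.094 m and angle between lid60's own z axis and vertical below 0.07 rad and contact force between the fingers and lid60 below 0.3 N and linear speed of lid60 below 0.03 m/s), for 0.2 s.
4. the largest lid (70 mm) lies level on its own canister, let go (horizontal distance between lid70 and canister70 below 0.009 m and z of lid70 in the frame of canister70 between 0.096 and 0.104 m and angle between lid70's own z axis and vertical below 0.07 rad and contact force between the fingers and lid70 below 0.3 N and linear speed of lid70 below 0.03 m/s), for 0.2 s.
At the end, for the whole second after the job is handed in: Each of the four lids lies on the canister of its own size: axes within 9 mm, underside within 4 mm of the rim's height, level within 0.07 rad, at rest; every canister upright within 0.05 rad, within 40 mm of where it stood at the start, and at rest (horizontal distance between lid40 and canister40 below 0.009 m and z of lid40 in the frame of canister40 between 0.066 and 0.074 m and angle between each of lid40, lid50, lid60, lid70's own z axis and vertical below 0.07 rad and linear speed of each of lid40, canister40, lid50, canister50, lid60, canister60, lid70, canister70 below 0.02 m/s and angle between each of canister40, canister50, canister60, canister70's own z axis and vertical below 0.05 rad and distance of each of canister40, canister50, canister60, canister70 from where it was at the start of the episode below 0.04 m and horizontal distance between lid50 and canister50 below 0.009 m and z of lid50 in the frame of canister50 between 0.076 and 0.084 m and horizontal distance between lid60 and canister60 below 0.009 m and z of lid60 in the frame of canister60 between 0.086 and 0.094 m and horizontal distance between lid70 and canister70 below 0.009 m and z of lid70 in the frame of canister70 between 0.096 and 0.104 m); the robot touches nothing.
It fails at once if the can or the mug is moved more than 25 mm (distance of any of can, mug from where it was at the start of the episode above 0.025 m).
It fails at once if a canister is knocked over (tilted more than 0.4 rad) (angle between any of canister40, canister50, canister60, canister70's own z axis and vertical above 0.4 rad).
It fails at once if a lid is dropped: it falls freely, untouched by the fingers, at over 0.7 m/s (a drop of 25 mm) ((linear speed of lid40 above 0.7 m/s and contact force between the fingers and lid40 below 0.01 N) or (linear speed of lid50 above 0.7 m/s and contact force between the fingers and lid50 below 0.01 N) or (linear speed of lid60 above 0.7 m/s and contact force between the fingers and lid60 below 0.01 N) or (linear speed of lid70 above 0.7 m/s and contact force between the fingers and lid70 below 0.01 N)).
It also fails if it takes over 128 s, if anything falls off the work surface, if the arm or the gripper's body presses on something with over 40 N, if the wrist force passes 120 N, or if a joint passes its speed limit or range.

## Robot

A 7-joint arm with a two-finger parallel gripper is mounted at the origin on the work surface. World frame = base frame: x ahead of the robot, y to its left, z up, the work surface at z = 0. Lengths are in m, angles in rad, forces in N, time in s.
With the tool pointing down it reaches from about 0.4 to 0.85 m from the base axis. Payload 10.4 kg.
Tool frame: the origin (TCP) lies at the very end of the fingers, on their centre line; the grasp point (between the pads) lies 19 mm behind it; z points along the fingers, y is the line along which they close (so a half turn about z gives the same grasp; the last joint's range is limited). The gripper opens to 85 mm and grips with 20 to 120 N. Pads are 22 mm wide; open, the fingers measure 114 mm over their backs; the gripper's body (76 mm by 85 mm) begins 54 mm behind the grasp point. The pads swing forward as they close: fully open they stand 13 mm farther back than shut.
Start: joints at [1.2, 0.332, -0.065, 1.46, 0.022, 1.35, -0.088], TCP at [0.213, -0.588, 0.231] pointing down, gripper open.
Joint ranges: [-2.6, 2.6], [-0.5, 2.12], [-1.47, 1.34], [0.16, 2.42], [-1.27, 4.41], [0.06, 2.06], [-2.6, 2.6]. Speed limits (rad/s): [2.22, 2.22, 2.79, 2.79, 3.14, 3.14, 3.14].

## Interface

Orientations are given as a unit quaternion [x, y, z, w].
In Python, from workcell import manip, vision, order gives the robot as it stands. The module is installed in compiled form; this text tells all that it offers.
- The arm moves only by the tool move_arm, never from a script. Its argument "motion" is a list of rows, each a list of 3 entries, a list of its own where there are three numbers: the shift along the tool's x, y, z scaled (see below), then the turn, a rotation vector about the tool's x, y, z scaled (see below), then the opening, from -1 (shut) to 1 (fully open). In form: [[[dx, dy, dz], [wx, wy, wz], hand], ...]. A call has 1 to 12 rows; each row shifts and turns the commanded pose from where the row before left it, along the tool's axes as they then stand; what a row does not reach is not made up. The controller multiplies each number of a shift by 0.75 m and each number of a turn by pi/4 rad. A row lasts 1/10 s, in which the tool goes at most 50 mm and 8.59 degrees, less where a joint would pass 70% of its speed; a pose out of reach is approached as far as the arm can. A call with a number of a shift or a turn outside -1 to 1 is refused whole. A call with a gripper value outside its range is refused whole. The fingers move at their own pace and stop on an object; "newtons" is the grip in N (left out, the last holds). Time passes only in rows, so rows that do not move let the fingers close. It gives the time, the measured TCP pose, the force, the opening and the grip force at its end, in the units of the state.
- manip.get_obs(): the state, without advancing time (a new reading comes with each control period).
- vision.camera(name): name is "scene" or "top" or "wrist"; returns a dict with "pixels" (480x640x3 uint8, red, green, blue), "fx", "fy", "cx", "cy" (pixels), "k1" (the pictures are not rectified: a ray, as slopes to the right and down, at radius r is drawn at 1 + k1 r^2 times it, then the intrinsics apply), "R" (3x3) and "t" (3): a world point X has camera coordinates R X + t. Camera axes: x right, y down, z forward; pixel columns grow to the right and rows downward; lengths in m; the calibration is good to about 2 mm. A picture is of the moment at which its call begins. There is no depth.
- order.hand_in(): hands the job in; it is judged then, once.
The state is a dict: "clock": time; "joint_pos": joint angles; "joint_velocities": joint speeds; "tau": joint torques, N m; "position": TCP position; "ee_rot": TCP orientation; "ft_force": force on the tool from outside, world axes, zero at the start; "torque": the same for the moment, N m; "grip_width": opening from 0.0 (shut) to 1.0 (fully open); "grasp_force": force on a finger pad.
Only numpy, scipy, OpenCV 4.12 (cv2) and the standard library are available. Lean on these libraries where they do the work, as an engineer would, in place of code of your own. Each camera call takes 0.05 s, during which the arm holds its last target. There are 200 camera calls.

## Working session

There is one attempt and no reset: what is moved stays moved. The work goes in short steps, Python scripts to look and compute and a tool call to move; the robot and the scene stay as the last step left them, time stands still between calls to the robot, and variables do not carry over. Pictures are saved under pics/ and viewed, at most 14 in all, crops included, and the job is handed in when it is done.

Besides the shell and the picture viewer there is one more tool, called as name(argument=value, ...), one argument or row to a line, values as JSON. move_arm: Moves the arm, as the interface text tells. Its arguments: {"type":"object","properties":{"motion":{"type":"array"},"newtons":{"type":"number"}},"required":["motion"]}

```bash
mkdir -p pics; cat > h.py <<'E'
import numpy as np, cv2
from workcell import manip, vision, order
def ray(c,u,v):
    K=np.array([[c["fx"],0,c["cx"]],[0,c["fy"],c["cy"]],[0,0,1]],float)
    x,y=(u-c["cx"])/c["fx"],(v-c["cy"])/c["fy"]
    rd=np.hypot(x,y); r=rd
    for _ in range(30): r=rd/(1+c["k1"]*r*r)
    s=r/rd if rd>0 else 1
    R=np.array(c["R"]);t=np.array(c["t"])
    return -R.T@t, R.T@np.array([x*s,y*s,1])
def onplane(c,u,v,z):
    o,d=ray(c,u,v); return o+d*(z-o[2])/d[2]
def proj(c,X):
    p=np.array(c["R"])@np.array(X,float)+np.array(c["t"]); x,y=p[:2]/p[2]; f=1+c["k1"]*(x*x+y*y)
    return np.array([c["fx"]*x*f+c["cx"],c["fy"]*y*f+c["cy"]])
def snap(n,f):
    c=vision.camera(n); cv2.imwrite(f"pics/{f}.png",c["pixels"][:,:,::-1]); return c
E
python3 - <<'E'
from h import *
o=manip.get_obs(); print({k:np.round(v,3) for k,v in o.items()})
for n in("scene","top"):
    c=snap(n,n+"0"); R=np.array(c["R"]); print(n,-R.T@np.array(c["t"]),R[2],c["fx"],c["k1"])
E
```

```text
{'clock': np.float64(0.0), 'joint_pos': array([ 1.2  ,  0.333, -0.065,  1.461,  0.022,  1.35 , -0.089]), 'joint_velocities': array([ 0.001, -0.   , -0.002,  0.001,  0.   , -0.   ,  0.001]), 'tau': array([ 0.0000e+00, -6.2545e+01,  4.9000e-02, -3.9161e+01,  1.6000e-02,
        1.0000e-02, -0.0000e+00]), 'position': array([ 0.213, -0.587,  0.231]), 'ee_rot': array([ 0.985,  0.173, -0.   , -0.001]), 'ft_force': array([ 0.793, -0.213,  0.072]), 'torque': array([-0.011, -0.014,  0.001]), 'grasp_force': np.float64(0.0), 'grip_width': np.float64(1.001)}
scene [ 1.21501567 -0.49611419  0.67140775] [-0.66726405  0.46844989 -0.57906251] 438.4824233347467 -0.07208537564884408
top [ 0.33791955 -0.01000383  1.26863803] [ 0.15603756  0.01582396 -0.98762436] 548.3590337061804 -0.04386367589216615
```

View pics/scene0.png

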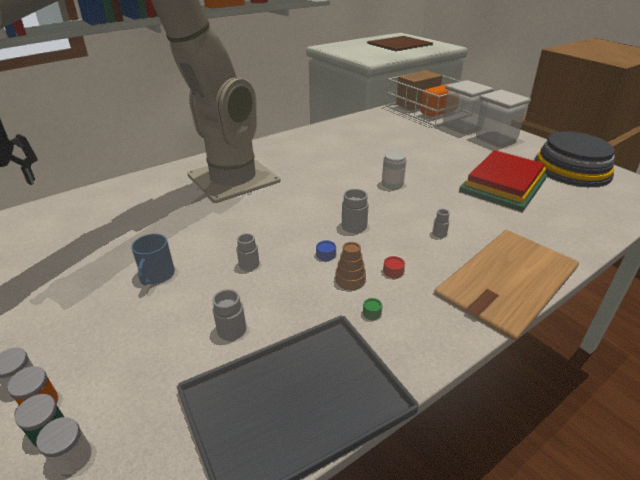

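View pics/top0.png

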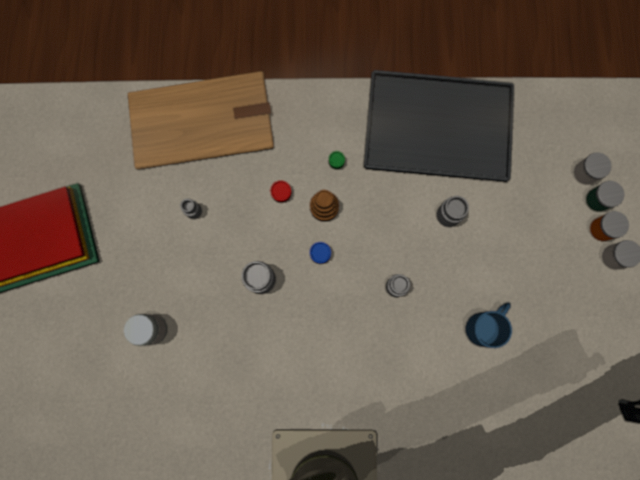

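```bash
python3 - <<'E'
from h import *
c=vision.camera("top"); im=c["pixels"]
P={"c40":(191,208,.07),"c50":(399,286,.08),"c60":(454,211,.09),"c70":(259,277,.1),"stack":(324,200,.097),"blue":(320,253,.02),"red":(281,191,.02),"green":(337,160,.02),"can":(141,330,.1),"mug":(487,328,.09)}
for k,(u,v,z) in P.items(): print(k,np.round(onplane(c,u,v,z),3), np.hypot(*onplane(c,u,v,z)[:2]).round(3))
t=[cv2.resize(im[v-25:v+25,u-25:u+25],(260,260),interpolation=cv2.INTER_CUBIC) for u,v in [(191,208),(399,286),(454,211),(259,277),(324,206)]]
s=vision.camera("scene")["pixels"]
t.append(cv2.resize(s[235:295,320:380],(260,260),interpolation=cv2.INTER_CUBIC))
m=np.vstack([np.hstack(t[:3]),np.hstack(t[3:])]); cv2.imwrite("pics/m.png",m[:,:,::-1])
E
```

```text
c40 [0.607 0.297 0.07 ] 0.676
c50 [ 0.43  -0.164  0.08 ] 0.46
c60 [ 0.593 -0.288  0.09 ] 0.659
c70 [0.448 0.137 0.1  ] 0.469
stack [ 0.617 -0.003  0.097] 0.617
blue [0.511 0.007 0.02 ] 0.511
red [0.658 0.098 0.02 ] 0.665
green [ 0.732 -0.033  0.02 ] 0.733
can [0.336 0.388 0.1  ] 0.513
mug [ 0.339 -0.348  0.09 ] 0.485
```

View pics/m.png

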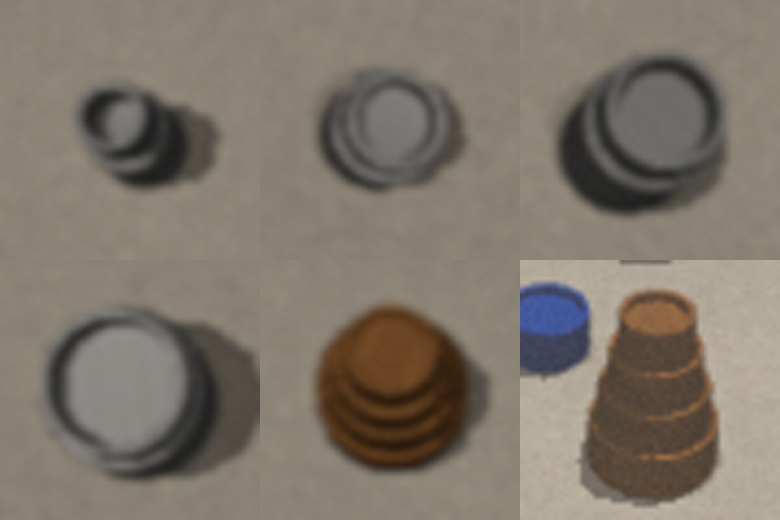

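Stack top at top-camera (325,199); the candidates for lid40 are the brown stack (325,199) and the green (337,160), and for lid50 the blue (320,253) and red (281,191). The brown stack is right. The canisters are told apart by size: c40 (189,206), c50 (400,284), c60 (457,208), c70 (258,275). I'll move now and refine with the wrist camera.

move_arm(
  motion=[
    [[0, 0, -0.03], [0, 0, 0.148], 1],
    [[0, 0, -0.03], [0, 0, 0.148], 1],
    [[0, 0, -0.03], [0, 0, 0.148], 1],
    [[0.033, 0.057, 0], [0, 0, 0], 1],
    [[0.033, -0.057, 0], [0, 0, 0], 1],
    [[0.033, -0.057, 0], [0, 0, 0], 1],
    [[0.033, -0.057, 0], [0, 0, 0], 1],
    [[0.033, -0.057, 0], [0, 0, 0], 1],
    [[0.033, -0.057, 0], [0, 0, 0], 1],
    [[0.033, -0.057, 0], [0, 0, 0], 1],
    [[0.033, -0.057, 0], [0, 0, 0], 1],
    [[0.033, -0.057, 0], [0, 0, 0], 1],
  ],
  newtons=30,
)

```text
clock: 1.4
position: [0.4366, -0.2867, 0.2989]
ee_rot: [1.0, -0.001, 0.0, 0.0]
ft_force: [0.4, -1.3, -0.4]
grip_width: 0.998
grasp_force: 0.0
```

```bash
python3 - <<'E'
from h import *
c=snap("wrist","w0"); R=np.array(c["R"]); o=-R.T@np.array(c["t"]); print(o,manip.get_obs()["position"],R,c["fx"],c["cx"],c["cy"])
print(onplane(c,320,240,.09))
E
```

```text
[ 0.51689609 -0.28681349  0.44088157] [ 0.44151745 -0.27803005  0.29917023] [[ 8.28958761e-04 -9.99999644e-01 -1.55056390e-04]
 [-9.50843603e-01 -8.36226804e-04  3.09670380e-01]
 [-3.09670399e-01 -1.09269598e-04 -9.50843958e-01]] 350.82824514447935 321.1963021892612 238.37458070484013
[ 0.40081922 -0.28559506  0.09      ]
```

View pics/w0.png

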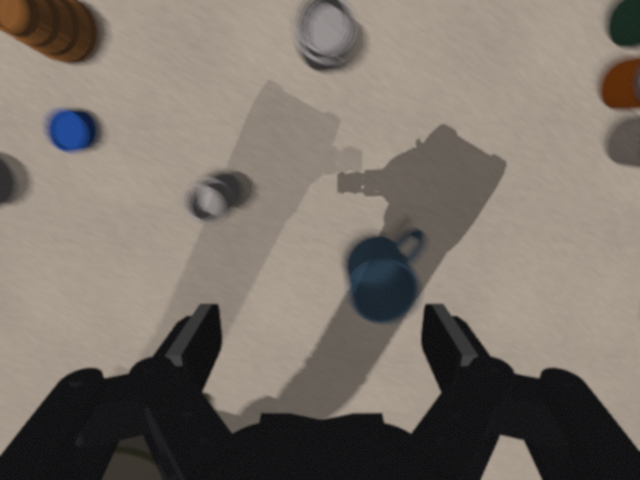

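move_arm(
  motion=[
    [[0, -0.05, -0.01], [0, 0, 0], 1],
    [[0, -0.05, -0.01], [0, 0, 0], 1],
    [[0, -0.05, -0.01], [0, 0, 0], 1],
    [[0, -0.05, 0], [0, 0, 0], 1],
    [[0, 0, 0], [0, 0, 0], 1],
    [[0, 0, 0], [0, 0, 0], 1],
    [[0, 0, 0], [0, 0, 0], 1],
  ],
)

```text
clock: 2.15
position: [0.4359, -0.1398, 0.3211]
ee_rot: [1.0, -0.001, -0.0, 0.0]
ft_force: [-0.2, -0.2, 0.7]
grip_width: 0.998
grasp_force: 0.0
```

```bash
cat >> h.py <<'E'
def tiles(c,pts,f,h=40,s=260):
    # crops round predicted points, upscaled; prints top-left of each
    t=[]
    for X in pts:
        u,v=proj(c,X).round().astype(int); u=np.clip(u,h,640-h); v=np.clip(v,h,480-h)
        t.append(cv2.resize(c["pixels"][v-h:v+h,u-h:u+h],(s,s),interpolation=cv2.INTER_CUBIC)); print("tl",u-h,v-h,"scale",s/2/h)
    cv2.imwrite(f"pics/{f}.png",np.hstack(t)[:,:,::-1])
E
python3 - <<'E'
from h import *
print(manip.get_obs()["position"])
c=snap("wrist","w1")
tiles(c,[(.432,-.166,.08),(.60,-.293,.09),(.618,-.004,.097)],"w1t")
E
```

```text
[ 0.43593188 -0.13977415  0.32110266]
tl 305 164 scale 3.25
tl 439 0 scale 3.25
tl 136 0 scale 3.25
```

View pics/w1t.png

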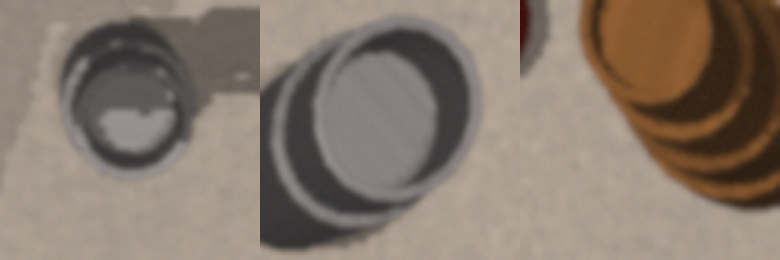

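```bash
python3 - <<'E'
from h import *
c=vision.camera("wrist"); t=vision.camera("top")
for n,a,b,z in [("c50",(344.7,200),(400,284),.08),("c60",(481.3,33.4),(456.5,207.7),.09),("lid40",(175.5,12),(324.8,199.3),.097)]:
    print(n,onplane(c,*a,z).round(4),onplane(t,*b,z).round(4))
for n,b,z in [("c40",(188.5,205.5),.07),("c70",(257.5,275),.1)]: print(n,onplane(t,*b,z).round(4))
E
```

```text
c50 [ 0.4361 -0.166   0.08  ] [ 0.4339 -0.1665  0.08  ]
c60 [ 0.6026 -0.2946  0.09  ] [ 0.6001 -0.2936  0.09  ]
lid40 [ 0.6193 -0.0041  0.097 ] [ 0.6188 -0.0045  0.097 ]
c40 [0.6131 0.3026 0.07  ]
c70 [0.4527 0.1404 0.1   ]
```

move_arm(
  motion=[
    [[0.0142, -0.0533, 0], [0, 0, 0], 1],
    [[0.0142, -0.0533, 0], [0, 0, 0], 1],
    [[0.0142, -0.0533, 0], [0, 0, 0], 1],
    [[0.0142, -0.0533, 0], [0, 0, 0], 1],
    [[0.0142, -0.0533, 0], [0, 0, 0], 1],
    [[0.0142, -0.0533, 0], [0, 0, 0], 1],
    [[0, 0, 0], [0, 0, 0], 1],
    [[0, 0, 0], [0, 0, 0], 1],
    [[0, 0, 0], [0, 0, 0], 1],
  ],
)

```text
clock: 3.2
position: [0.5005, 0.0997, 0.321]
ee_rot: [1.0, -0.002, -0.0, 0.0]
ft_force: [0.2, 0.2, -0.1]
grip_width: 1.001
grasp_force: 0.0
```

```bash
python3 - <<'E'
from h import *
print(manip.get_obs()["position"])
c=snap("wrist","w2")
tiles(c,[(.613,.3026,.07),(.4527,.1404,.1),(.619,-.004,.097)],"w2t")
E
```

```text
[0.50053692 0.09967778 0.32104913]
tl 90 56 scale 3.25
tl 244 207 scale 3.25
tl 387 44 scale 3.25
```

View pics/w2t.png

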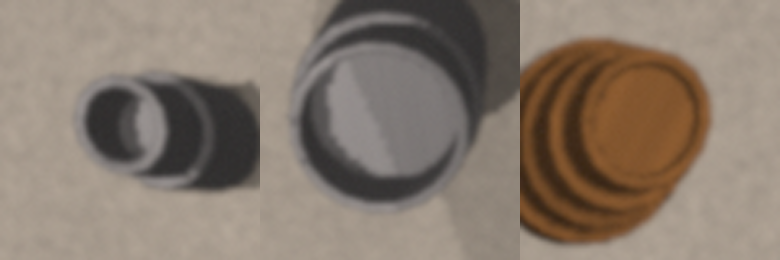

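```bash
python3 - <<'E'
from h import *
c=vision.camera("wrist")
for n,a,z in [("c40",(127.4,94.6),.07),("c70",(281.4,245.8),.1),("lid40",(425.5,80.9),.097)]: print(n,onplane(c,*a,z).round(4))
E
```

```text
c40 [0.6142 0.3057 0.07  ]
c70 [0.4539 0.1431 0.1   ]
lid40 [ 0.6222 -0.0022  0.097 ]
```

move_arm(
  motion=[
    [[0.0266, 0.0229, 0.02], [0, 0, 0], 1],
    [[0.0266, 0.0229, 0.04], [0, 0, 0], 1],
    [[0.0266, 0.0229, 0.04], [0, 0, 0], 1],
    [[0.0266, 0.0229, 0.04], [0, 0, 0], 1],
    [[0.0266, 0.0229, 0.04], [0, 0, 0], 1],
    [[0.0263, 0.0231, 0.04], [0, 0, 0], 1],
    [[0, 0, 0.0213], [0, 0, 0], 1],
    [[0, 0, 0.021], [0, 0, 0], 1],
    [[0, 0, 0.021], [0, 0, 0], 1],
    [[0, 0, 0.021], [0, 0, 0], 1],
    [[0, 0, 0.021], [0, 0, 0], 1],
    [[0, 0, 0], [0, 0, 0], 1],
  ],
)

```text
clock: 4.5
position: [0.6183, -0.002, 0.0751]
ee_rot: [1.0, -0.0, -0.002, 0.0]
ft_force: [0.0, -0.6, -0.1]
grip_width: 1.001
grasp_force: 0.0
```

move_arm(
  motion=[
    [[0, 0, -0.002], [0, 0, 0], 0.2],
    [[0, 0, 0], [0, 0, 0], 0.1],
    [[0, 0, 0], [0, 0, 0], 0],
    [[0, 0, 0], [0, 0, 0], -0.1],
    [[0, 0, 0], [0, 0, 0], -0.2],
    [[0, 0, 0], [0, 0, 0], -1],
    [[0, 0, 0], [0, 0, 0], -1],
    [[0, 0, 0], [0, 0, 0], -1],
    [[0, 0, 0], [0, 0, 0], -1],
  ],
  newtons=25,
)

```text
clock: 5.4
position: [0.6203, -0.002, 0.0799]
ee_rot: [1.0, -0.0, 0.001, 0.0]
ft_force: [-0.6, 0.4, 5.9]
grip_width: 0.455
grasp_force: 25.0
```

move_arm(
  motion=[
    [[0, 0, -0.005], [0, 0, 0], -1],
    [[0, 0, -0.01], [0, 0, 0], -1],
    [[0, 0, -0.015], [0, 0, 0], -1],
    [[0, 0, -0.02], [0, 0, 0], -1],
    [[0, 0, -0.02], [0, 0, 0], -1],
    [[0, 0, -0.02], [0, 0, 0], -1],
    [[0, 0, 0], [0, 0, 0], -1],
    [[0, 0, 0], [0, 0, 0], -1],
  ],
)

```text
clock: 6.2
position: [0.6198, -0.0021, 0.1467]
ee_rot: [1.0, -0.0, 0.0, 0.0]
ft_force: [0.6, -0.5, -0.5]
grip_width: 0.456
grasp_force: 25.2
```

```bash
python3 - <<'E'
from h import *
o=manip.get_obs();print(o["position"],o["grip_width"],o["ft_force"])
c=vision.camera("scene");snap("scene","s1")
w=vision.camera("wrist")
a=c["pixels"][190:310,280:440]; b=w["pixels"][160:400,160:480]
cv2.imwrite("pics/s1t.png",np.hstack([cv2.resize(a,(400,300)),cv2.resize(b,(400,300))])[:,:,::-1])
E
```

```text
[ 0.61981846 -0.00214401  0.14666757] 0.455707128504188 [ 0.60874561 -0.46561633 -0.46798706]
```

View pics/s1t.png

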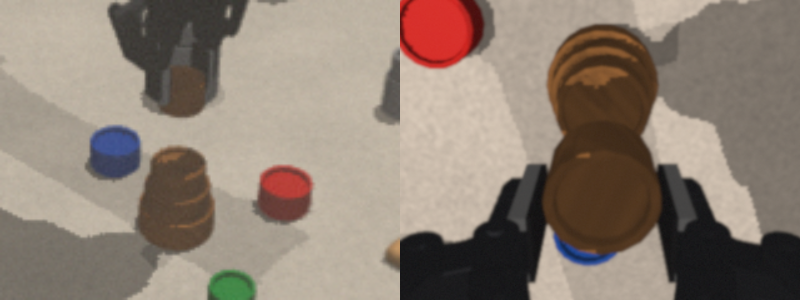

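```bash
python3 - <<'E'
from h import *
w=vision.camera("wrist"); print(manip.get_obs()["position"])
for z in(.160,.1637,.168):print(onplane(w,322,308.8,z).round(4), [ (onplane(w,160+x/1.25,308.8,z)[1]).round(4) for x in(145,260)])
E
```

```text
[ 0.6192451  -0.00214414  0.14549359]
[ 0.6277 -0.0027  0.16  ] [np.float64(0.0162), np.float64(-0.0216)]
[ 0.6298 -0.0027  0.1637] [np.float64(0.0156), np.float64(-0.021)]
[ 0.6322 -0.0027  0.168 ] [np.float64(0.015), np.float64(-0.0204)]
```

```bash
python3 - <<'E'
from h import *
w=snap("wrist","w3"); p=manip.get_obs()["position"]; im=w["pixels"].copy()
for dz,r,col in((.0165,.02,(0,255,0)),(.0165,.016,(0,255,0)),(-.0115,.02,(255,255,0))):
    a=np.linspace(0,2*np.pi,40); q=np.array([proj(w,p+[r*np.cos(t),r*np.sin(t),dz]) for t in a])
    cv2.polylines(im,[np.int32(q*16)],True,col,1,shift=4)
cv2.imwrite("pics/w3t.png",cv2.resize(im[220:380,240:400],(560,560))[:,:,::-1])
E
```

```text
(no output)
```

View pics/w3t.png

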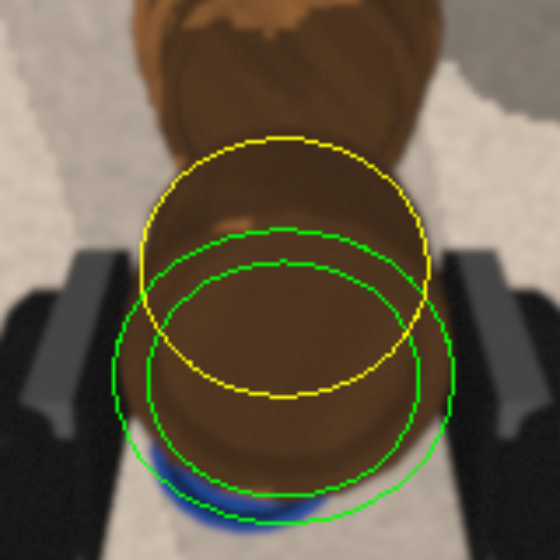

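move_arm(
  motion=[
    [[-0.0013, -0.051, 0], [0, 0, 0], -1],
    [[-0.0013, -0.051, 0], [0, 0, 0], -1],
    [[-0.0013, -0.051, 0], [0, 0, 0], -1],
    [[-0.0013, -0.051, 0], [0, 0, 0], -1],
    [[-0.0013, -0.051, 0], [0, 0, 0], -1],
    [[-0.0013, -0.051, 0], [0, 0, 0], -1],
    [[-0.0013, -0.051, 0], [0, 0, 0], -1],
    [[-0.0013, -0.051, 0], [0, 0, 0], -1],
    [[0, 0, 0], [0, 0, 0], -1],
    [[0, 0, 0], [0, 0, 0], -1],
    [[0, 0, 0.02], [0, 0, 0], -1],
    [[0, 0, 0.02], [0, 0, 0], -1],
  ],
)

```text
clock: 7.65
position: [0.6128, 0.3022, 0.115]
ee_rot: [1.0, -0.002, 0.0, 0.0]
ft_force: [0.2, -0.3, -1.0]
grip_width: 0.46
grasp_force: 25.3
```

move_arm(
  motion=[
    [[0, 0, 0.02], [0, 0, 0], -1],
    [[0, 0, 0.01], [0, 0, 0], -1],
    [[0, 0, 0], [0, 0, 0], -1],
    [[0, 0, 0], [0, 0, 0], -1],
    [[0, 0, 0], [0, 0, 0], -1],
  ],
)

```text
clock: 8.15
position: [0.6126, 0.3043, 0.0946]
ee_rot: [1.0, -0.0, 0.001, -0.0]
ft_force: [0.3, 0.4, -0.0]
grip_width: 0.459
grasp_force: 25.3
```

```bash
python3 - <<'E'
from h import *
w=snap("wrist","w4"); p=manip.get_obs()["position"]; im=w["pixels"].copy(); print(p)
s=vision.camera("scene"); u,v=proj(s,p).astype(int); a=s["pixels"][v-40:v+40,u-40:u+40]
cv2.imwrite("pics/w4t.png",np.hstack([cv2.resize(im[200:400,220:420],(390,390)),cv2.resize(a,(390,390),interpolation=cv2.INTER_CUBIC)])[:,:,::-1])
E
```

```text
[0.61253026 0.3042607  0.09463718]
```

View pics/w4t.png

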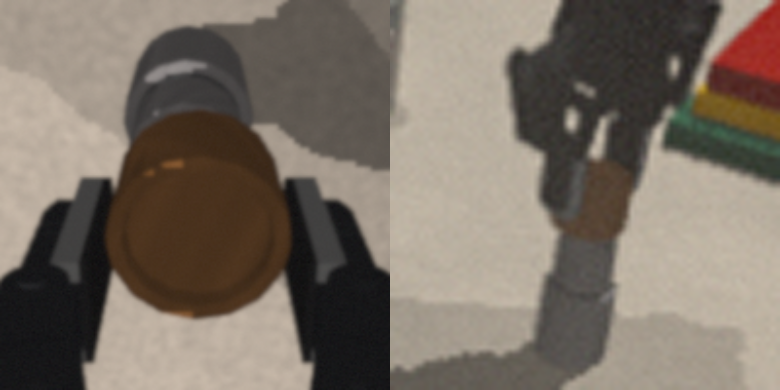

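The lid hangs level over canister40 (wrist tile: lid (198,235); the neck lies directly behind and under it). Going down until it touches.

move_arm(
  motion=[
    [[0, 0, 0.003], [0, 0, 0], -1],
    [[0, 0, 0.003], [0, 0, 0], -1],
    [[0, 0, 0.003], [0, 0, 0], -1],
    [[0, 0, 0], [0, 0, 0], -1],
    [[0, 0, 0], [0, 0, 0], -1],
  ],
)

```text
clock: 8.75
position: [0.6121, 0.3039, 0.087]
ee_rot: [1.0, -0.0, -0.0, 0.0]
ft_force: [-0.2, 1.3, 0.4]
grip_width: 0.457
grasp_force: 25.3
```

move_arm(
  motion=[
    [[0, 0, 0.002], [0, 0, 0], -1],
    [[0, 0, 0.002], [0, 0, 0], -1],
    [[0, 0, 0], [0, 0, 0], -1],
    [[0, 0, 0], [0, 0, 0], -1],
  ],
)

```text
clock: 9.15
position: [0.6122, 0.3039, 0.084]
ee_rot: [1.0, -0.0, -0.0, 0.0]
ft_force: [0.1, -1.4, -0.8]
grip_width: 0.459
grasp_force: 25.3
```

move_arm(
  motion=[
    [[0, 0, 0.002], [0, 0, 0], -1],
    [[0, 0, 0], [0, 0, 0], -1],
    [[0, 0, 0], [0, 0, 0], -1],
  ],
)

```text
clock: 9.45
position: [0.6122, 0.3039, 0.0825]
ee_rot: [1.0, -0.0, -0.0, 0.0]
ft_force: [-0.7, -0.2, 0.1]
grip_width: 0.456
grasp_force: 25.3
```

move_arm(
  motion=[
    [[0, 0, 0.002], [0, 0, 0], -1],
    [[0, 0, 0], [0, 0, 0], -1],
    [[0, 0, 0], [0, 0, 0], -1],
  ],
)

```text
clock: 9.75
position: [0.6122, 0.3039, 0.081]
ee_rot: [1.0, -0.0, -0.0, 0.0]
ft_force: [0.2, 0.1, -0.2]
grip_width: 0.457
grasp_force: 25.3
```

move_arm(
  motion=[
    [[0, 0, 0.002], [0, 0, 0], -1],
    [[0, 0, 0], [0, 0, 0], -1],
    [[0, 0, 0], [0, 0, 0], -1],
  ],
)

```text
clock: 10.05
position: [0.6127, 0.3041, 0.0809]
ee_rot: [1.0, -0.001, 0.001, -0.0]
ft_force: [-1.5, -1.9, 7.9]
grip_width: 0.456
grasp_force: 26.1
```

move_arm(
  motion=[
    [[0, 0, -0.001], [0, 0, 0], -1],
    [[0, 0, 0], [0, 0, 0], 0],
    [[0, 0, 0], [0, 0, 0], 0.1],
    [[0, 0, 0], [0, 0, 0], 0.2],
    [[0, 0, 0], [0, 0, 0], 0.6],
    [[0, 0, 0], [0, 0, 0], 1],
    [[0, 0, 0], [0, 0, 0], 1],
    [[0, 0, -0.02], [0, 0, 0], 1],
    [[0, 0, -0.03], [0, 0, 0], 1],
    [[0, 0, -0.04], [0, 0, 0], 1],
    [[0, 0, -0.04], [0, 0, 0], 1],
    [[0, 0, -0.04], [0, 0, 0], 1],
  ],
)

```text
clock: 11.25
position: [0.6121, 0.3041, 0.2105]
ee_rot: [1.0, -0.0, 0.0, -0.0]
ft_force: [0.5, 0.3, -0.3]
grip_width: 1.001
grasp_force: 0.0
```

```bash
python3 - <<'E'
from h import *
s=vision.camera("scene"); u,v=proj(s,(.613,.304,.06)).astype(int); a=s["pixels"][v-40:v+40,u-40:u+40]
t=vision.camera("top"); u,v=proj(t,(.613,.304,.06)).astype(int); b=t["pixels"][v-25:v+25,u-25:u+25]; print(u-25,v-25)
cv2.imwrite("pics/p1.png",np.hstack([cv2.resize(x,(390,390),interpolation=cv2.INTER_CUBIC) for x in(a,b)])[:,:,::-1])
E
```

```text
164 181
```

View pics/p1.png

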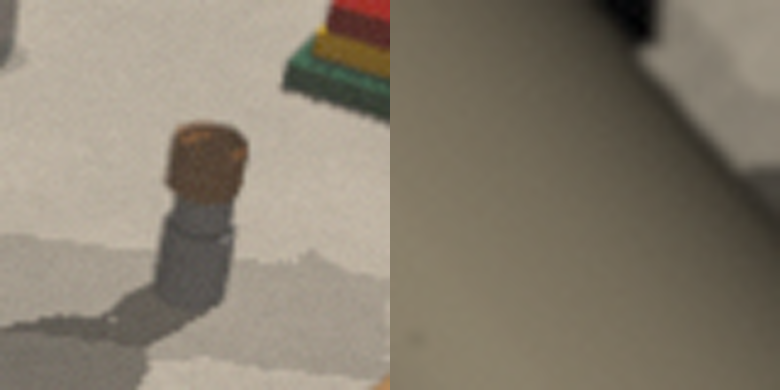

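move_arm(
  motion=[
    [[0.0013, 0.0512, 0], [0, 0, 0], 1],
    [[0.0013, 0.0512, 0], [0, 0, 0], 1],
    [[0.0013, 0.0512, 0], [0, 0, 0], 1],
    [[0.0013, 0.0512, 0], [0, 0, 0], 1],
    [[0.0013, 0.0512, 0], [0, 0, 0], 1],
    [[0.0013, 0.0512, 0], [0, 0, 0], 1],
    [[0.0013, 0.0512, 0], [0, 0, 0], 1],
    [[0.0013, 0.0512, 0], [0, 0, 0], 1],
    [[0, 0, 0], [0, 0, 0], 1],
    [[0, 0, 0], [0, 0, 0], 1],
    [[0, 0, 0], [0, 0, 0], 1],
  ],
)

```text
clock: 12.45
position: [0.6196, -0.0017, 0.2083]
ee_rot: [1.0, 0.0, 0.0, -0.0]
ft_force: [0.1, 0.5, -0.1]
grip_width: 1.0
grasp_force: 0.0
```

```bash
python3 - <<'E'
from h import *
p=manip.get_obs()["position"];print(p)
w=vision.camera("wrist");t=vision.camera("top")
tc=[]
for c,X,h in((w,(.62,-.003,.074),50),(t,(.613,.304,.098),25),(t,(.62,-.003,.074),25)):
    u,v=proj(c,X).round().astype(int); u=min(max(u,h),639-h); v=min(max(v,h),479-h); print(u-h,v-h,260/2/h)
    tc.append(cv2.resize(c["pixels"][v-h:v+h,u-h:u+h],(260,260),interpolation=cv2.INTER_CUBIC))
cv2.imwrite("pics/p2.png",np.hstack(tc)[:,:,::-1])
E
```

```text
[ 0.61964726 -0.0016872   0.20826601]
273 177 2.6
160 178 5.2
299 176 5.2
```

View pics/p2.png

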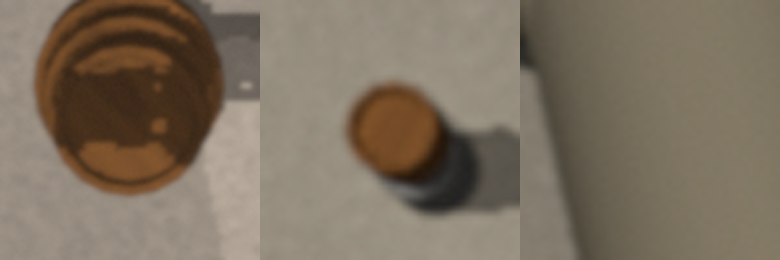

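```bash
python3 - <<'E'
from h import *
w=vision.camera("wrist");t=vision.camera("top")
print(onplane(w,322.4,222.4,.074),onplane(t,186,203,.098),onplane(t,188.5,205.5,.07))
E
```

```text
[ 0.62372838 -0.00254179  0.074     ] [0.61235077 0.30109961 0.098     ] [0.61310144 0.30264182 0.07      ]
```

move_arm(
  motion=[
    [[0.001, 0.001, 0.036], [0, 0, 0], 1],
    [[0, 0, 0.036], [0, 0, 0], 1],
    [[0, 0, 0.036], [0, 0, 0], 1],
    [[0, 0, 0.036], [0, 0, 0], 1],
    [[0, 0, 0.036], [0, 0, 0], 1],
    [[0, 0, 0.008], [0, 0, 0], 1],
    [[0, 0, 0.008], [0, 0, 0], 1],
    [[0, 0, 0.008], [0, 0, 0], 1],
    [[0, 0, 0], [0, 0, 0], 1],
    [[0, 0, 0], [0, 0, 0], 1],
  ],
)

```text
clock: 13.65
position: [0.621, -0.004, 0.0557]
ee_rot: [1.0, -0.0, 0.001, 0.0]
ft_force: [0.4, -0.2, 0.0]
grip_width: 1.0
grasp_force: 0.0
```

move_arm(
  motion=[
    [[0, 0, 0], [0, 0, 0], 0.4],
    [[0, 0, 0], [0, 0, 0], 0.3],
    [[0, 0, 0], [0, 0, 0], 0.2],
    [[0, 0, 0], [0, 0, 0], 0.1],
    [[0, 0, 0], [0, 0, 0], 0],
    [[0, 0, 0], [0, 0, 0], -1],
    [[0, 0, 0], [0, 0, 0], -1],
    [[0, 0, 0], [0, 0, 0], -1],
  ],
)

```text
clock: 14.45
position: [0.6208, -0.0036, 0.0554]
ee_rot: [1.0, -0.0, 0.0, -0.0]
ft_force: [-1.4, 1.4, 6.3]
grip_width: 0.577
grasp_force: 25.9
```

move_arm(
  motion=[
    [[0, 0, -0.005], [0, 0, 0], -1],
    [[0, 0, -0.01], [0, 0, 0], -1],
    [[0, 0, -0.02], [0, 0, 0], -1],
    [[0, 0, -0.035], [0, 0, 0], -1],
    [[0, 0, -0.035], [0, 0, 0], -1],
    [[0, 0, -0.035], [0, 0, 0], -1],
    [[0, 0, 0], [0, 0, 0], -1],
    [[0, 0, 0], [0, 0, 0], -1],
  ],
)

```text
clock: 15.25
position: [0.6208, -0.0042, 0.161]
ee_rot: [1.0, -0.001, 0.001, 0.0]
ft_force: [-0.7, -0.8, -1.3]
grip_width: 0.575
grasp_force: 26.1
```

```bash
python3 - <<'E'
from h import *
p=manip.get_obs()["position"];print(p)
w=vision.camera("wrist"); hsv=cv2.cvtColor(w["pixels"],cv2.COLOR_RGB2HSV)
m=cv2.inRange(hsv,(3,90,30),(20,255,255)); n,l,s,c=cv2.connectedComponentsWithStats(m)
print(s[1:][s[1:,4]>300]); print(proj(w,p+[-.025,0,.0186]),proj(w,(.62,-.003,.051)))
for y in range(180,380,10): x=np.flatnonzero(m[y]); print(y,x.min() if len(x) else None,x.max() if len(x) else None,end=' | ')
E
```

```text
[ 0.6207933  -0.00415862  0.16102945]
[[    0     0   162    75  9061]
 [  260   180   123   197 16886]]
[320.6455045  381.84438439] [319.39287884 237.31101461]
180 160 322 | 190 226 347 | 200 168 354 | 210 182 359 | 220 280 361 | 230 280 361 | 240 283 358 | 250 287 354 | 260 290 353 | 270 280 362 | 280 274 368 | 290 271 371 | 300 266 377 | 310 262 380 | 320 261 382 | 330 261 381 | 340 263 379 | 350 271 372 | 360 280 362 | 370 294 346 |
```

move_arm(
  motion=[
    [[-0.0415, 0.036, 0], [0, 0, 0], -1],
    [[-0.0415, 0.036, 0], [0, 0, 0], -1],
    [[-0.0415, 0.036, 0], [0, 0, 0], -1],
    [[-0.0415, 0.036, 0], [0, 0, 0], -1],
    [[-0.0415, 0.036, 0], [0, 0, 0], -1],
    [[-0.0415, 0.036, 0], [0, 0, 0], -1],
    [[0, 0, 0], [0, 0, 0], -1],
    [[0, 0, 0], [0, 0, 0], -1],
    [[0, 0, 0.03], [0, 0, 0], -1],
    [[0, 0, 0.03], [0, 0, 0], -1],
    [[0, 0, 0.02], [0, 0, 0], -1],
    [[0, 0, 0.008], [0, 0, 0], -1],
  ],
)

```text
clock: 16.5
position: [0.4333, -0.1642, 0.092]
ee_rot: [1.0, 0.001, -0.001, -0.001]
ft_force: [-0.2, -0.1, -0.1]
grip_width: 0.574
grasp_force: 26.1
```

move_arm(
  motion=[
    [[0, 0, 0], [0, 0, 0], -1],
    [[0, 0, 0], [0, 0, 0], -1],
    [[0, 0, 0], [0, 0, 0], -1],
  ],
)

```text
clock: 16.8
position: [0.4343, -0.1658, 0.0946]
ee_rot: [1.0, -0.0, 0.001, 0.0]
ft_force: [0.2, 1.0, -1.0]
grip_width: 0.575
grasp_force: 26.1
```

Contact is expected near TCP z 0.0894.

move_arm(
  motion=[
    [[0, 0, 0.003], [0, 0, 0], -1],
    [[0, 0, 0.003], [0, 0, 0], -1],
    [[0, 0, 0], [0, 0, 0], -1],
    [[0, 0, 0], [0, 0, 0], -1],
  ],
)

```text
clock: 17.2
position: [0.4335, -0.1659, 0.0894]
ee_rot: [1.0, -0.0, 0.0, 0.0]
ft_force: [0.4, -0.3, 0.5]
grip_width: 0.578
grasp_force: 26.1
```

move_arm(
  motion=[
    [[0, 0, 0.0015], [0, 0, 0], -1],
    [[0, 0, 0], [0, 0, 0], -1],
    [[0, 0, 0], [0, 0, 0], -1],
  ],
)

```text
clock: 17.5
position: [0.4341, -0.166, 0.0893]
ee_rot: [1.0, -0.0, 0.001, 0.0]
ft_force: [-2.9, 0.7, 12.2]
grip_width: 0.572
grasp_force: 27.1
```

Contact as predicted. Release and lift.

move_arm(
  motion=[
    [[0, 0, -0.0014], [0, 0, 0], -1],
    [[0, 0, 0], [0, 0, 0], 0.25],
    [[0, 0, 0], [0, 0, 0], 0.35],
    [[0, 0, 0], [0, 0, 0], 0.45],
    [[0, 0, 0], [0, 0, 0], 0.8],
    [[0, 0, 0], [0, 0, 0], 1],
    [[0, 0, 0], [0, 0, 0], 1],
    [[0, 0, -0.02], [0, 0, 0], 1],
    [[0, 0, -0.03], [0, 0, 0], 1],
    [[0, 0, -0.04], [0, 0, 0], 1],
    [[0, 0, -0.04], [0, 0, 0], 1],
    [[0, 0, -0.03], [0, 0, 0], 1],
  ],
)

```text
clock: 18.7
position: [0.4339, -0.1659, 0.2111]
ee_rot: [1.0, -0.0, 0.001, 0.0]
ft_force: [-0.3, 0.2, -0.7]
grip_width: 0.998
grasp_force: 0.0
```

move_arm(
  motion=[
    [[0.0413, -0.036, 0], [0, 0, 0], 1],
    [[0.0413, -0.036, 0], [0, 0, 0], 1],
    [[0.0413, -0.036, 0], [0, 0, 0], 1],
    [[0.0413, -0.036, 0], [0, 0, 0], 1],
    [[0.0413, -0.036, 0], [0, 0, 0], 1],
    [[0.0413, -0.036, 0], [0, 0, 0], 1],
    [[0, 0, 0], [0, 0, 0], 1],
    [[0, 0, 0], [0, 0, 0], 1],
    [[0, 0, 0], [0, 0, 0], 1],
  ],
)

```text
clock: 19.6
position: [0.6192, -0.005, 0.2092]
ee_rot: [1.0, -0.001, -0.0, 0.0]
ft_force: [0.6, -0.3, 0.5]
grip_width: 0.998
grasp_force: 0.0
```

```bash
python3 - <<'E'
from h import *
p=manip.get_obs()["position"];print(p)
w=vision.camera("wrist");t=vision.camera("top");s=vision.camera("scene")
tc=[]
for c,X,h in((w,(.62,-.003,.051),50),(t,(.435,-.166,.108),25),(s,(.435,-.166,.08),30)):
    u,v=proj(c,X).round().astype(int); u=min(max(u,h),639-h); v=min(max(v,h),479-h); print(u-h,v-h,260/2/h)
    tc.append(cv2.resize(c["pixels"][v-h:v+h,u-h:u+h],(260,260),interpolation=cv2.INTER_CUBIC))
cv2.imwrite("pics/p3.png",np.hstack(tc)[:,:,::-1])
E
```

```text
[ 0.61917423 -0.0050459   0.20915613]
269 169 2.6
376 257 5.2
216 207 4.333333333333333
```

View pics/p3.png

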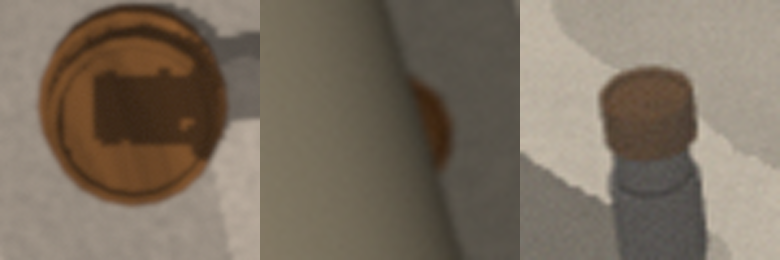

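move_arm(
  motion=[
    [[0.001, -0.001, 0.035], [0, 0, 0], 1],
    [[0, 0, 0.035], [0, 0, 0], 1],
    [[0, 0, 0.035], [0, 0, 0], 1],
    [[0, 0, 0.035], [0, 0, 0], 1],
    [[0, 0, 0.035], [0, 0, 0], 1],
    [[0, 0, 0.035], [0, 0, 0], 1],
    [[0, 0, 0.009], [0, 0, 0], 1],
    [[0, 0, 0.009], [0, 0, 0], 1],
    [[0, 0, 0.009], [0, 0, 0], 1],
    [[0, 0, 0], [0, 0, 0], 1],
    [[0, 0, 0], [0, 0, 0], 1],
  ],
)

```text
clock: 20.85
position: [0.6208, -0.0033, 0.0323]
ee_rot: [1.0, -0.0, 0.001, 0.0]
ft_force: [0.4, 0.9, 0.3]
grip_width: 1.001
grasp_force: 0.0
```

move_arm(
  motion=[
    [[0, 0, 0], [0, 0, 0], 0.6],
    [[0, 0, 0], [0, 0, 0], 0.5],
    [[0, 0, 0], [0, 0, 0], 0.4],
    [[0, 0, 0], [0, 0, 0], 0.3],
    [[0, 0, 0], [0, 0, 0], 0.2],
    [[0, 0, 0], [0, 0, 0], -1],
    [[0, 0, 0], [0, 0, 0], -1],
    [[0, 0, 0], [0, 0, 0], -1],
  ],
)

```text
clock: 21.65
position: [0.6207, -0.0033, 0.0324]
ee_rot: [1.0, -0.0, 0.0, 0.0]
ft_force: [-2.8, -0.2, 6.7]
grip_width: 0.697
grasp_force: 25.7
```

move_arm(
  motion=[
    [[0, 0, -0.005], [0, 0, 0], -1],
    [[0, 0, -0.01], [0, 0, 0], -1],
    [[0, 0, -0.02], [0, 0, 0], -1],
    [[0, 0, -0.035], [0, 0, 0], -1],
    [[0, 0, -0.035], [0, 0, 0], -1],
    [[0, 0, -0.035], [0, 0, 0], -1],
    [[0, 0, -0.035], [0, 0, 0], -1],
    [[0, 0, -0.02], [0, 0, 0], -1],
    [[0, 0, 0], [0, 0, 0], -1],
    [[0, 0, 0], [0, 0, 0], -1],
  ],
)

```text
clock: 22.65
position: [0.62, -0.0034, 0.1772]
ee_rot: [1.0, -0.0, -0.0, 0.0]
ft_force: [-0.2, 0.2, -0.4]
grip_width: 0.689
grasp_force: 27.1
```

```bash
python3 - <<'E'
from h import *
p=manip.get_obs()["position"];print(p)
w=vision.camera("wrist"); hsv=cv2.cvtColor(w["pixels"],cv2.COLOR_RGB2HSV)
m=cv2.inRange(hsv,(3,90,30),(20,255,255))
print(proj(w,p+[-.03,0,.0186]),proj(w,(.62,-.003,.028)),proj(w,(.585,-.003,.028)))
for y in range(180,390,10): x=np.flatnonzero(m[y]); print(y,x.min() if len(x) else None,x.max() if len(x) else None,end=' | ')
E
```

```text
[ 0.62000375 -0.00335681  0.17717556]
[320.5905471  391.06105714] [320.56807158 222.18995717] [320.55478596 260.09344885]
180 170 337 | 190 173 349 | 200 182 355 | 210 283 360 | 220 282 361 | 230 284 359 | 240 288 353 | 250 287 355 | 260 275 366 | 270 268 374 | 280 263 379 | 290 259 383 | 300 253 390 | 310 250 394 | 320 249 394 | 330 249 394 | 340 251 391 | 350 258 385 | 360 263 378 | 370 274 367 | 380 292 349 |
```

move_arm(
  motion=[
    [[-0.0034, 0.0484, 0], [0, 0, 0], -1],
    [[-0.0034, 0.0484, 0], [0, 0, 0], -1],
    [[-0.0034, 0.0484, 0], [0, 0, 0], -1],
    [[-0.0034, 0.0484, 0], [0, 0, 0], -1],
    [[-0.0034, 0.0484, 0], [0, 0, 0], -1],
    [[-0.0034, 0.0484, 0], [0, 0, 0], -1],
    [[-0.0034, 0.0484, 0], [0, 0, 0], -1],
    [[-0.0034, 0.0484, 0], [0, 0, 0], -1],
    [[0, 0, 0], [0, 0, 0], -1],
    [[0, 0, 0], [0, 0, 0], -1],
    [[0, 0, 0.03], [0, 0, 0], -1],
    [[0, 0, 0.03], [0, 0, 0], -1],
  ],
)

```text
clock: 23.9
position: [0.6002, -0.2917, 0.132]
ee_rot: [1.0, 0.001, 0.0, -0.0]
ft_force: [-0.2, -0.1, -0.7]
grip_width: 0.694
grasp_force: 27.2
```

move_arm(
  motion=[
    [[0, 0, 0.02], [0, 0, 0], -1],
    [[0, 0, 0.015], [0, 0, 0], -1],
    [[0, 0, 0], [0, 0, 0], -1],
    [[0, 0, 0], [0, 0, 0], -1],
    [[0, 0, 0], [0, 0, 0], -1],
  ],
)

```text
clock: 24.4
position: [0.6003, -0.2937, 0.1077]
ee_rot: [1.0, -0.0, 0.001, 0.0]
ft_force: [-0.6, -0.8, -0.9]
grip_width: 0.691
grasp_force: 27.2
```

move_arm(
  motion=[
    [[0, 0, 0.0035], [0, 0, 0], -1],
    [[0, 0, 0.0035], [0, 0, 0], -1],
    [[0, 0, 0.0025], [0, 0, 0], -1],
    [[0, 0, 0], [0, 0, 0], -1],
    [[0, 0, 0], [0, 0, 0], -1],
  ],
)

```text
clock: 24.9
position: [0.5997, -0.2937, 0.0995]
ee_rot: [1.0, -0.0, 0.0, 0.0]
ft_force: [-0.2, -0.6, 1.1]
grip_width: 0.694
grasp_force: 27.3
```

move_arm(
  motion=[
    [[0, 0, 0.002], [0, 0, 0], -1],
    [[0, 0, 0], [0, 0, 0], -1],
    [[0, 0, 0], [0, 0, 0], -1],
  ],
)

```text
clock: 25.2
position: [0.6001, -0.2938, 0.0995]
ee_rot: [1.0, -0.001, 0.001, 0.0]
ft_force: [-3.5, 1.9, 10.8]
grip_width: 0.69
grasp_force: 28.0
```

move_arm(
  motion=[
    [[0, 0, -0.0016], [0, 0, 0], -1],
    [[0, 0, 0], [0, 0, 0], 0.5],
    [[0, 0, 0], [0, 0, 0], 0.6],
    [[0, 0, 0], [0, 0, 0], 0.7],
    [[0, 0, 0], [0, 0, 0], 1],
    [[0, 0, 0], [0, 0, 0], 1],
    [[0, 0, 0], [0, 0, 0], 1],
    [[0, 0, -0.02], [0, 0, 0], 1],
    [[0, 0, -0.03], [0, 0, 0], 1],
    [[0, 0, -0.04], [0, 0, 0], 1],
    [[0, 0, -0.04], [0, 0, 0], 1],
    [[0, 0, -0.02], [0, 0, 0], 1],
  ],
)

```text
clock: 26.4
position: [0.6007, -0.2939, 0.2158]
ee_rot: [1.0, -0.0, 0.002, 0.001]
ft_force: [0.3, -0.2, -0.3]
grip_width: 0.994
grasp_force: 0.0
```

move_arm(
  motion=[
    [[0.0034, -0.0484, 0], [0, 0, 0], 1],
    [[0.0034, -0.0484, 0], [0, 0, 0], 1],
    [[0.0034, -0.0484, 0], [0, 0, 0], 1],
    [[0.0034, -0.0484, 0], [0, 0, 0], 1],
    [[0.0034, -0.0484, 0], [0, 0, 0], 1],
    [[0.0034, -0.0484, 0], [0, 0, 0], 1],
    [[0.0034, -0.0484, 0], [0, 0, 0], 1],
    [[0.0034, -0.0484, 0], [0, 0, 0], 1],
    [[0, 0, 0], [0, 0, 0], 1],
    [[0, 0, 0], [0, 0, 0], 1],
    [[0, 0, 0], [0, 0, 0], 1],
  ],
)

```text
clock: 27.5
position: [0.6203, -0.0047, 0.2115]
ee_rot: [1.0, -0.001, -0.0, 0.0]
ft_force: [-0.5, -0.6, -0.1]
grip_width: 1.0
grasp_force: 0.0
```

```bash
python3 - <<'E'
from h import *
p=manip.get_obs()["position"];print(p)
w=vision.camera("wrist");t=vision.camera("top");s=vision.camera("scene")
tc=[]
for c,X,h in((w,(.62,-.003,.028),60),(t,(.6015,-.294,.118),25),(s,(.6015,-.294,.09),35)):
    u,v=proj(c,X).round().astype(int); u=min(max(u,h),639-h); v=min(max(v,h),479-h); print(u-h,v-h,260/2/h)
    tc.append(cv2.resize(c["pixels"][v-h:v+h,u-h:u+h],(260,260),interpolation=cv2.INTER_CUBIC))
cv2.imwrite("pics/p4.png",np.hstack(tc)[:,:,::-1])
E
```

```text
[ 0.62031575 -0.00465838  0.21151229]
259 153 2.1666666666666665
435 179 5.2
191 262 3.7142857142857144
```

View pics/p4.png

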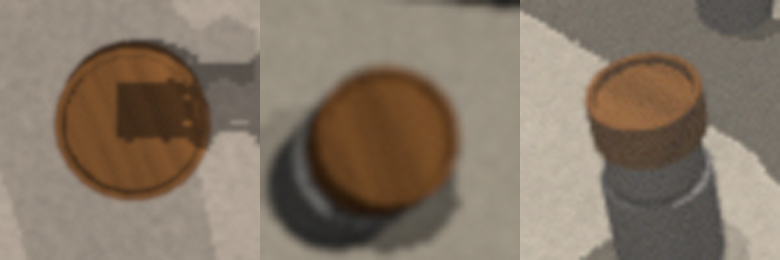

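move_arm(
  motion=[
    [[0.002, -0.0005, 0.034], [0, 0, 0], 1],
    [[0, 0, 0.034], [0, 0, 0], 1],
    [[0, 0, 0.034], [0, 0, 0], 1],
    [[0, 0, 0.034], [0, 0, 0], 1],
    [[0, 0, 0.034], [0, 0, 0], 1],
    [[0, 0, 0.02], [0, 0, 0], 1],
    [[0, 0, 0.02], [0, 0, 0], 1],
    [[0, 0, 0], [0, 0, 0], 1],
    [[0, 0, 0], [0, 0, 0], 1],
    [[0, 0, 0], [0, 0, 0], 1],
  ],
)

```text
clock: 28.65
position: [0.6227, -0.0028, 0.0554]
ee_rot: [1.0, -0.001, 0.001, 0.0]
ft_force: [-0.2, 0.4, -0.3]
grip_width: 1.0
grasp_force: 0.0
```

move_arm(
  motion=[
    [[0, 0, 0.02], [0, 0, 0], 1],
    [[0, 0, 0.02], [0, 0, 0], 1],
    [[0, 0, 0.016], [0, 0, 0], 1],
    [[0, 0, 0], [0, 0, 0], 1],
    [[0, 0, 0], [0, 0, 0], 1],
  ],
)

```text
clock: 29.15
position: [0.6215, -0.0028, 0.0116]
ee_rot: [1.0, -0.0, -0.0, -0.0]
ft_force: [0.9, 0.3, -0.4]
grip_width: 0.999
grasp_force: 0.0
```

move_arm(
  motion=[
    [[0, 0.001, -0.0005], [0, 0, 0], 0.9],
    [[0, 0, 0], [0, 0, 0], 0.8],
    [[0, 0, 0], [0, 0, 0], 0.7],
    [[0, 0, 0], [0, 0, 0], 0.6],
    [[0, 0, 0], [0, 0, 0], 0.5],
    [[0, 0, 0], [0, 0, 0], -1],
    [[0, 0, 0], [0, 0, 0], -1],
    [[0, 0, 0], [0, 0, 0], -1],
  ],
)

```text
clock: 29.95
position: [0.6222, -0.0037, 0.0133]
ee_rot: [1.0, -0.001, 0.0, 0.0]
ft_force: [-1.9, 0.5, 5.9]
grip_width: 0.801
grasp_force: 26.6
```

move_arm(
  motion=[
    [[0, 0, -0.005], [0, 0, 0], -1],
    [[0, 0, -0.01], [0, 0, 0], -1],
    [[0, 0, -0.02], [0, 0, 0], -1],
    [[0, 0, -0.035], [0, 0, 0], -1],
    [[0, 0, -0.035], [0, 0, 0], -1],
    [[0, 0, -0.035], [0, 0, 0], -1],
    [[0, 0, -0.035], [0, 0, 0], -1],
    [[0, 0, -0.035], [0, 0, 0], -1],
    [[0, 0, 0], [0, 0, 0], -1],
    [[0, 0, 0], [0, 0, 0], -1],
  ],
)

```text
clock: 30.95
position: [0.6221, -0.0035, 0.1712]
ee_rot: [1.0, -0.0, 0.001, 0.0]
ft_force: [1.0, -0.6, -1.7]
grip_width: 0.802
grasp_force: 28.6
```

```bash
python3 - <<'E'
from h import *
p=manip.get_obs()["position"];print(p)
w=vision.camera("wrist"); hsv=cv2.cvtColor(w["pixels"],cv2.COLOR_RGB2HSV)
m=cv2.inRange(hsv,(3,90,30),(20,255,255))
print(proj(w,p+[-.035,0,.0175]))
for y in range(180,400,15): x=np.flatnonzero(m[y]); print(y,x.min() if len(x) else None,x.max() if len(x) else None,end=' | ')
E
```

```text
[ 0.62206604 -0.0035421   0.17120248]
[320.55480853 398.36432451]
180 167 167 | 195 171 227 | 210 191 206 | 225 None None | 240 286 357 | 255 267 375 | 270 257 385 | 285 250 392 | 300 244 398 | 315 239 403 | 330 240 403 | 345 246 397 | 360 254 388 | 375 269 373 | 390 304 338 |
```

move_arm(
  motion=[
    [[-0.0378, -0.0323, 0], [0, 0, 0], -1],
    [[-0.0378, -0.0323, 0], [0, 0, 0], -1],
    [[-0.0378, -0.0323, 0], [0, 0, 0], -1],
    [[-0.0378, -0.0323, 0], [0, 0, 0], -1],
    [[-0.0378, -0.0323, 0], [0, 0, 0], -1],
    [[-0.0378, -0.0323, 0], [0, 0, 0], -1],
    [[0, 0, 0], [0, 0, 0], -1],
    [[0, 0, 0], [0, 0, 0], -1],
    [[0, 0, 0.025], [0, 0, 0], -1],
    [[0, 0, 0.025], [0, 0, 0], -1],
    [[0, 0, 0.015], [0, 0, 0], -1],
    [[0, 0, 0], [0, 0, 0], -1],
  ],
)

```text
clock: 32.2
position: [0.4512, 0.1409, 0.1195]
ee_rot: [1.0, -0.001, -0.002, 0.0]
ft_force: [-0.4, 0.4, -1.1]
grip_width: 0.8
grasp_force: 28.7
```

move_arm(
  motion=[
    [[0, 0, 0.003], [0, 0, 0], -1],
    [[0, 0, 0], [0, 0, 0], -1],
    [[0, 0, 0], [0, 0, 0], -1],
  ],
)

```text
clock: 32.5
position: [0.4523, 0.1419, 0.1195]
ee_rot: [1.0, -0.001, 0.0, -0.0]
ft_force: [0.5, -0.4, -1.0]
grip_width: 0.801
grasp_force: 28.7
```

move_arm(
  motion=[
    [[0, 0, 0.0035], [0, 0, 0], -1],
    [[0, 0, 0.003], [0, 0, 0], -1],
    [[0, 0, 0], [0, 0, 0], -1],
    [[0, 0, 0], [0, 0, 0], -1],
  ],
)

```text
clock: 32.9
position: [0.4518, 0.1419, 0.114]
ee_rot: [1.0, -0.0, -0.0, 0.0]
ft_force: [0.4, 0.0, -0.5]
grip_width: 0.801
grasp_force: 28.7
```

move_arm(
  motion=[
    [[0, 0, 0.0015], [0, 0, 0], -1],
    [[0, 0, 0], [0, 0, 0], -1],
    [[0, 0, 0], [0, 0, 0], -1],
  ],
)

```text
clock: 33.2
position: [0.452, 0.1419, 0.1133]
ee_rot: [1.0, -0.0, 0.0, 0.0]
ft_force: [-2.4, -0.8, 4.3]
grip_width: 0.805
grasp_force: 29.2
```

move_arm(
  motion=[
    [[0, 0, 0.0015], [0, 0, 0], -1],
    [[0, 0, 0], [0, 0, 0], -1],
    [[0, 0, 0], [0, 0, 0], -1],
  ],
)

```text
clock: 33.5
position: [0.4526, 0.1421, 0.1133]
ee_rot: [1.0, -0.0, 0.001, 0.0]
ft_force: [-5.3, -1.8, 17.7]
grip_width: 0.8
grasp_force: 30.4
```

Contact at 0.1133. Ease off, release, lift and move clear.

move_arm(
  motion=[
    [[0, 0, -0.0022], [0, 0, 0], -1],
    [[0, 0, 0], [0, 0, 0], 0.7],
    [[0, 0, 0], [0, 0, 0], 0.8],
    [[0, 0, 0], [0, 0, 0], 0.9],
    [[0, 0, 0], [0, 0, 0], 1],
    [[0, 0, 0], [0, 0, 0], 1],
    [[0, 0, 0], [0, 0, 0], 1],
    [[0, 0, -0.02], [0, 0, 0], 1],
    [[0, 0, -0.03], [0, 0, 0], 1],
    [[0, 0, -0.04], [0, 0, 0], 1],
    [[0, 0, -0.05], [0, 0, 0], 1],
    [[0, 0, -0.05], [0, 0, 0], 1],
  ],
)

```text
clock: 34.7
position: [0.4514, 0.1418, 0.2573]
ee_rot: [1.0, -0.0, -0.0, 0.0]
ft_force: [0.1, -0.6, 0.8]
grip_width: 1.0
grasp_force: 0.0
```

move_arm(
  motion=[
    [[0, 0.05, 0], [0, 0, 0], 1],
    [[0, 0.05, 0], [0, 0, 0], 1],
    [[0, 0.05, 0], [0, 0, 0], 1],
    [[0, 0, 0], [0, 0, 0], 1],
    [[0, 0, 0], [0, 0, 0], 1],
    [[0, 0, 0], [0, 0, 0], 1],
  ],
)

```text
clock: 35.3
position: [0.4517, 0.0305, 0.2561]
ee_rot: [1.0, 0.0, 0.0, -0.0]
ft_force: [-0.2, 0.7, 0.8]
grip_width: 1.0
grasp_force: 0.0
```

```bash
python3 - <<'E'
from h import *
o=manip.get_obs();print(o["position"],o["clock"])
t=vision.camera("top");s=vision.camera("scene")
tc=[]
for c,X,h in((s,(.613,.304,.07),40),(s,(.435,-.166,.08),40),(s,(.6015,-.294,.09),40),(s,(.4535,.142,.1),40)):
    u,v=proj(c,X).round().astype(int)
    tc.append(cv2.resize(c["pixels"][v-h:v+h,u-h:u+h],(200,200),interpolation=cv2.INTER_CUBIC))
w=vision.camera("wrist"); tc=[np.hstack(tc), np.hstack([cv2.resize(w["pixels"],(400,300)),cv2.resize(t["pixels"][130:370,110:510],(400,300))])]
cv2.imwrite("pics/p5.png",np.vstack(tc)[:,:,::-1])
E
```

```text
[0.4517402  0.03052284 0.25605448] 35.3
```

View pics/p5.png

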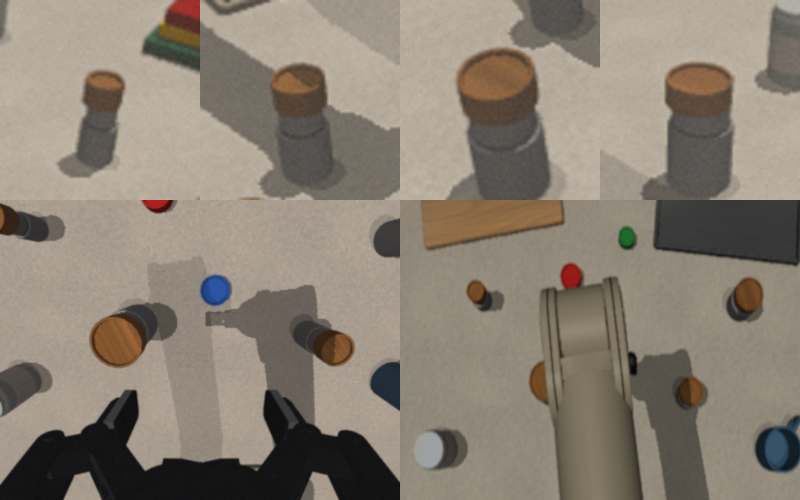

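All four lids lie level and centred on their own canisters, shown in the top row of tiles, and the can (433,450) and mug (778,450) are undisturbed.

```bash
python3 -c "
from workcell import order
print(order.hand_in())"
```

```text
the job is handed in; nothing more can be done
None
```

All four lids were placed on their own canisters from smallest to largest, and the last pictures showed them level and centred with the can and mug undisturbed; the job is handed in at about 35 s on the robot's clock, but no verdict was returned.

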